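Fetch a watch movement from the covered case and put it under glass

TASK

I need the watch movement from the wooden case behind the dust dome, the oil bottle and the clear jar: stand those three on the grey bench mat first so that the case's clear sliding cover has room, then slide the cover fully open and lay the movement in the middle of the bare mint-green tray, leaving the watch case where it is. Slide the cover fully shut again, cover the movement on the tray with the dust dome, and put the oil bottle and the jar back exactly where they stood. Do not knock anything over.

Things in the scene. Friction and masses are not known exactly. Their poses are not given: they have to be found in the camera images.
- case: Fixed wooden case 136 (x) x 160 (y) x 39 mm; origin: centre of underside. -x is its front, facing the robot (yaw to 0.15 rad). Floor 5 mm, walls 6 mm (front 29 mm high); a 4 mm wide, 25 mm high divider along x at y = 0 makes two 124 x 70 mm compartments at y = +38 and -38 mm. In each, at x = +4 mm, a black 25 mm square rest carries one thing, its underside 17 mm above the bench.
- cover (a joint): How far the clear cover is slid out to the case's front (-x of the case), m: 0 shut, 0.12 fully open (stops at both ends). A 3 mm plate in grooves, 31 to 34 mm above the bench, about 1 N friction, stays where left; open, it juts 0.12 m over the bench in front of the case.
- cover_knob (a point): Middle of the brass knob on the cover, 48 mm above the bench; knob 18 mm in diameter, 17 mm high, top 55.5 mm above the bench; it stands on the cover's dark batten (12 x 147 mm, top 39 mm above the bench). With the cover shut it is at x = -62 mm, y = 0 in the case's frame; it moves with the cover.
- movement: Watch movement, a brass-coloured disc 28 mm in diameter and 3 mm thick (5 mm with the bridges on its top), 20 g; origin at the centre of its underside. At the start it lies on the rest of one of the two compartments (left or right differs) and overhangs the rest's four sides by 1.5 mm; grasp it by its edge there.
- watch_case: Empty steel watch case, a ring 46 x 42 x 9 mm with lugs; origin at the centre of its underside. It lies on the rest of the other compartment and stays there.
- dome: Clear dust dome 104 mm in diameter, 82 mm high, open below, about 80 g; origin: centre of its rim. At first it stands on the bench in front of the case. Lift it by its mint-green knob: 25 mm in diameter, 71 to 82 mm above the rim, on a 16 mm neck that rises from the roof at 63 mm.
- bottle: Brown oil bottle with a black cap, 44 mm in diameter, 72 mm high, straight-sided up to about 50 mm, about 90 g; origin at the centre of its underside. Stands in front of the case, 14 to 37 mm clear of the dome, as does the jar.
- jar: Clear plastic jar (cup), 37 mm in diameter at the top and 32 mm at the foot, 45 mm high, 30 g; origin at the centre of its underside. Stands in front of the case, 60 mm from the bottle (centre to centre); which of the two is nearer the case differs.
- tray: Fixed mint-green round tray, bare (the ones far back on the bench carry domes and are no concern), 125 mm in diameter, flat top 18 mm above the bench; origin at the centre of its underside. Lies left or right of the case.
- mat: Fixed grey bench mat with a black rubber edge, 260 (its x) x 140 (its y) x 2 mm, empty at the start; origin at the centre of its underside. Lies on the other side of the case from the tray, its x roughly away from the robot.
Mind the look-alikes: they are no part of the job. Several things look just like the jar: the one meant starts farthest from the robot's base. There is more than one size of the bottle; the one meant has the size given above.

How it is judged:
By the outcome, as a careful person would: the job done as asked, in the order asked, and still so for the second after the job is handed in, with the robot touching nothing.
It also fails if it takes over 144 s, if anything falls off the work surface, if the arm or the gripper's body presses on something with over 40 N, if the wrist force passes 120 N, or if a joint passes its speed limit or range.

ROBOT

A 7-joint arm with a two-finger parallel gripper is mounted at the origin on a cart in front of the work surface, level with it; the furniture and walls round the work are solid. World frame = base frame: x ahead of the robot, y to its left, z up, the work surface at z = 0. Lengths are in m, angles in rad, forces in N, time in s.
With the tool pointing down it reaches from about 0.4 to 0.875 m from the base axis. Payload 19.3 kg.
Tool frame: the origin (TCP) lies midway between the tips of the shut fingers; the grasp point (between the pads) lies 19 mm behind it; z points along the fingers, y is the line along which they close (so a half turn about z gives the same grasp; the last joint's range is limited). The gripper opens to 85 mm and grips with 20 to 120 N. Pads are 22 mm wide; open, the fingers measure 114 mm over their backs; the gripper's body (76 mm by 85 mm) begins 54 mm behind the grasp point. The pads swing forward as they close: fully open they stand 13 mm farther back than shut.
Start: joints at [1.126, 0.521, -0.036, 1.599, 0.021, 1.021, -0.113], TCP at [0.229, -0.582, 0.231] pointing down, gripper open.
Joint ranges: [-2.91, 2.91], [-0.3, 2.13], [-1.5, 1.42], [0.17, 2.43], [-1.26, 4.41], [0.16, 1.93], [-2.52, 2.52]. Speed limits (rad/s): [1.89, 1.89, 2.39, 2.39, 3.01, 3.01, 3.01].

INTERFACE

Orientations are given as [roll, pitch, yaw] about the fixed x, y, z axes, in that order (R = Rz(yaw) Ry(pitch) Rx(roll)).
In Python, from cell import arm gives the robot as it stands. The module is installed in compiled form; this text tells all that it offers.
- The arm moves only by the tool apply_moves, never from a script. Its argument "commands" is a list of rows, each a list of 5 numbers: the closure, from 0 (fully open) to 1 (shut), then the shift along the tool's x, y, z in m, then the turn about the tool's z in degrees. In form: [[hand, tx, ty, tz, yaw], ...]. A call has 1 to 12 rows; each row shifts and turns the commanded pose from where the row before left it, along the tool's axes as they then stand; what a row does not reach is not made up. A row lasts 1/8 s, in which the tool goes at most 62.5 mm and 10.7 degrees, less where a joint would pass 70% of its speed; a pose out of reach is approached as far as the arm can. A call with a gripper value outside its range is refused whole. The fingers move at their own pace and stop on an object; "force" is the grip in N (left out, the last holds). Time passes only in rows, so rows that do not move let the fingers close. It gives the time, the measured TCP pose, the force, the opening and the grip force at its end, in the units of the state.
- arm.get_state(): the state, without advancing time (a new reading comes with each control period).
- arm.get_image(name): name is "scene" or "top" or "wrist"; returns the picture (420x560x3 uint8, red, green, blue); there is no depth.
- arm.camera_info(name): a dict with "fx", "fy", "cx", "cy" (pixels), "D" ([k1, k2, p1, p2, k3] as OpenCV has them; the pictures are not rectified), "R" (3x3) and "t" (3): a world point X has camera coordinates R X + t; the wrist camera has in their place "tool_from_camera" (4x4, takes a point from camera to tool coordinates, whose origin is the TCP and whose axes are the flange's). Camera axes: x right, y down, z forward; pixel columns grow to the right and rows downward; lengths in m; the calibration is good to about 2 mm. A picture is of the moment at which its call begins: read the wrist's pose just before it. camera_info takes no time and is no camera call.
- arm.close_job(): hands the job in; it is judged then, once.
The state is a dict: "time_s": time; "q": joint angles; "joint_vel": joint speeds; "joint_torque": joint torques, N m; "position": TCP position; "ee_rot": TCP orientation; "wrist_force": force on the tool from outside, world axes, zero at the start; "wrist_torque": the same for the moment, N m; "finger_gap": finger opening in m; "grasp_force": force on a finger pad.
Only numpy, scipy, OpenCV 4.12 (cv2) and the standard library are available. Lean on these libraries where they do the work, as an engineer would, in place of code of your own. Each camera call takes 0.05 s, during which the arm holds its last target. There are 200 camera calls.

## Working session

There is one attempt and no reset: what is moved stays moved. The work goes in short steps, Python scripts to look and compute and a tool call to move; the robot and the scene stay as the last step left them, time stands still between calls to the robot, and variables do not carry over. Pictures are saved under pics/ and viewed, at most 14 in all, crops included, and the job is handed in when it is done.

Besides the shell and the picture viewer there is one more tool, called after "Emit:" by a JSON object that holds its "op" and its "data", one argument or row to a line. apply_moves: Moves the arm, as the interface text tells. Its arguments: {"type":"object","properties":{"commands":{"type":"array","items":{"type":"array","items":{"type":"number"}}},"force":{"type":"number"}},"required":["commands"]}

```bash
mkdir -p pics
cat > h.py <<'E'
import numpy as np, cv2
from cell import arm
from scipy.spatial.transform import Rotation as Ro
def save(n,f):
    im=arm.get_image(n); cv2.imwrite('pics/'+f,im[:,:,::-1]); return im
def ray(n,u,v,st=None):
    c=arm.camera_info(n)
    K=np.array([[c['fx'],0,c['cx']],[0,c['fy'],c['cy']],[0,0,1.]])
    p=cv2.undistortPoints(np.array([[[u,v]]],float),K,np.array(c['D']))[0,0]
    d=np.array([p[0],p[1],1.])
    if n=='wrist':
        T=np.array(c['tool_from_camera']); R=Ro.from_euler('xyz',st['ee_rot']).as_matrix()
        return R@T[:3,3]+np.array(st['position']), R@T[:3,:3]@d
    R=np.array(c['R']);t=np.array(c['t'])
    return -R.T@t, R.T@d
def atz(n,u,v,z,st=None):
    o,d=ray(n,u,v,st); return o+d*(z-o[2])/d[2]
def proj(n,X,st=None):
    c=arm.camera_info(n);X=np.array(X,float).reshape(-1,3)
    K=np.array([[c['fx'],0,c['cx']],[0,c['fy'],c['cy']],[0,0,1.]])
    if n=='wrist':
        T=np.array(c['tool_from_camera']); M=np.eye(4);M[:3,:3]=Ro.from_euler('xyz',st['ee_rot']).as_matrix();M[:3,3]=st['position']
        W=np.linalg.inv(M@T);R=W[:3,:3];t=W[:3,3]
    else: R=np.array(c['R']);t=np.array(c['t'])
    return cv2.projectPoints(X,cv2.Rodrigues(R)[0],t,K,np.array(c['D']))[0].reshape(-1,2)
def tri(rays):
    A=0;b=0
    for o,d in rays:
        d=d/np.linalg.norm(d);P=np.eye(3)-np.outer(d,d);A=A+P;b=b+P@o
    x=np.linalg.solve(A,b)
    return x,[float(np.linalg.norm((np.eye(3)-np.outer(d,d)/(d@d))@(x-o))) for o,d in rays]
E
python3 - <<'E'
from h import *
s=arm.get_state();print(s)
for n in('scene','top'):
    im=save(n,n+'0.png'); cv2.imwrite('pics/'+n+'0b.png',cv2.resize(im[:,:,::-1],(800,600),interpolation=cv2.INTER_CUBIC))
    c=arm.camera_info(n);print(n,{k:np.round(v,3).tolist() for k,v in c.items()}, -np.array(c['R']).T@np.array(c['t']))
print(arm.camera_info('wrist'))
E
```

```text
{'time_s': 0.0, 'q': array([ 1.12579044,  0.52204996, -0.0363071 ,  1.59995255,  0.02118868,
        1.02111983, -0.11276931]), 'joint_vel': array([-0.0010833 , -0.00016394, -0.00014731, -0.00012843, -0.00112113,
       -0.00144976,  0.00037633]), 'joint_torque': array([-1.31603443e-03, -9.27121782e+01,  1.97945751e+00, -3.69927800e+01,
        1.77168933e-02,  8.31677404e-03,  2.31260617e-05]), 'position': array([ 0.22864901, -0.58133004,  0.23072342]), 'ee_rot': array([-3.14045045e+00,  8.16087215e-05,  3.74802125e-01]), 'wrist_force': array([ 0.71645791,  0.15636076, -0.2639426 ]), 'wrist_torque': array([ 0.00750613,  0.01474323, -0.01049367]), 'grasp_force': 0.0, 'finger_gap': 0.08580959332969361}
scene {'fx': 533.507, 'fy': 533.507, 'cx': 277.499, 'cy': 210.087, 'D': [-0.027, 0.0, 0.0, 0.0, 0.0], 'R': [[-0.901, -0.434, 0.007], [-0.316, 0.643, -0.697], [0.298, -0.631, -0.717]], 't': [0.411, 0.247, 1.067]} [0.13015579 0.69252461 0.93391266]
top {'fx': 433.607, 'fy': 433.607, 'cx': 276.249, 'cy': 218.738, 'D': [-0.088, 0.0, 0.0, 0.0, 0.0], 'R': [[-0.006, -1.0, -0.02], [-0.995, 0.008, -0.102], [0.102, 0.019, -0.995]], 't': [-0.06, 0.497, 0.978]} [ 0.39434707 -0.08307291  1.02169441]
{'fx': 326.51216714236404, 'fy': 326.51216714236404, 'cx': 282.5477447299675, 'cy': 207.8268438110973, 'D': array([-0.07077668,  0.        ,  0.        ,  0.        ,  0.        ]), 'tool_from_camera': array([[ 7.60937843e-04, -9.52537796e-01, -3.04419395e-01,
         7.76722466e-02],
       [ 9.99999546e-01,  5.50116648e-04,  7.78303229e-04,
         3.21073198e-04],
       [-5.73897065e-04, -3.04419849e-01,  9.52537782e-01,
        -1.43241372e-01],
       [ 0.00000000e+00,  0.00000000e+00,  0.00000000e+00,
         1.00000000e+00]])}
```

View pics/top0b.png

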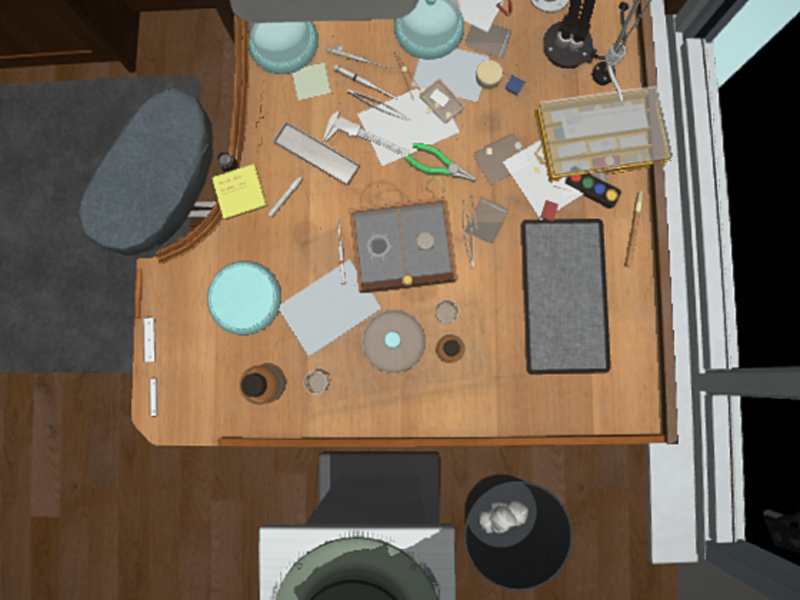

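View pics/scene0b.png

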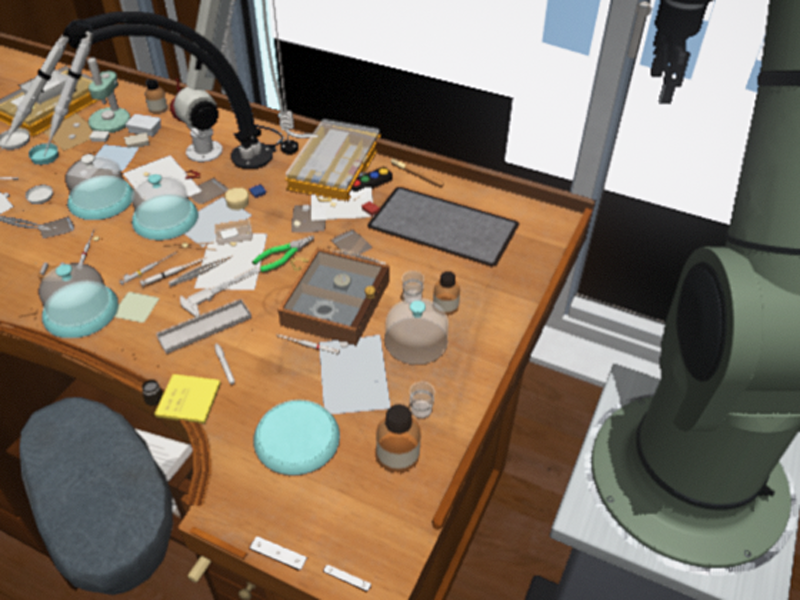

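Top view: the case is at (405,245), its knob at (407,281), the movement (plain disc) at (425,241) and the watch case (ring) at (378,245). The tray is at (244,298), the mat at (566,296), and the dome knob at (393,340).

Jar candidates are (446,312), far, and (317,381), near. Bottle candidates are (450,348), small, and (263,384), large. By the description I choose the jar at (446,312) and the bottle at (450,348), and will check both in a close crop.

Run:
```python
from h import *
t=cv2.imread('pics/top0.png');s=cv2.imread('pics/scene0.png')
a=cv2.resize(t[185:285,235:335],(500,500),interpolation=cv2.INTER_CUBIC)
b=cv2.resize(s[180:280,240:340],(500,500),interpolation=cv2.INTER_CUBIC)
a=cv2.resize(t[120:280,235:345],None,fx=3.6,fy=3.6,interpolation=cv2.INTER_CUBIC)
b=cv2.resize(s[165:275,190:335],None,fx=2.75,fy=2.75,interpolation=cv2.INTER_CUBIC)
c=np.zeros((576,800,3),np.uint8);c[:,:396]=a;c[:b.shape[0],400:400+b.shape[1]]=b[:,:400];cv2.imwrite('pics/c1.png',c)
k=.7
def p(u,v,z,n='top'): return atz(n,u*k,v*k,z).round(3)
print('tray',p(244,298,.018),'mat',p(566,296,.002),'matcorners',[p(*q,.002) for q in((523,221),(603,220),(609,371),(528,372))])
print('dome',p(393,340,.08),p(418,308,.082,'scene'))
print('jar',p(446,311,.045),p(412,279,.045,'scene'),'bottle',p(451,348,.072),p(447,278,.072,'scene'))
print('bigbottle',p(254,384,.1),'jar2',p(317,379,.045))
print('knob',p(407,280.5,.055),p(370,291,.055,'scene'))
print('case',[p(*q,.039) for q in((351,205),(446,201),(455,282),(360,291))])
print('mov',p(425,241,.022),'wc',p(378,245,.026))
```

```text
tray [0.523 0.184 0.018] mat [ 0.524 -0.349  0.002] matcorners [array([ 0.652, -0.281,  0.002]), array([ 0.653, -0.417,  0.002]), array([ 0.399, -0.416,  0.002]), array([ 0.399, -0.282,  0.002])]
dome [ 0.449 -0.062  0.08 ] [ 0.448 -0.056  0.082]
jar [ 0.496 -0.146  0.045] [ 0.498 -0.146  0.045] bottle [ 0.436 -0.151  0.072] [ 0.437 -0.147  0.072]
bigbottle [0.383 0.145 0.1  ] jar2 [0.39  0.059 0.045]
knob [ 0.544 -0.084  0.055] [ 0.544 -0.081  0.055]
case [array([0.672, 0.006, 0.039]), array([ 0.677, -0.149,  0.039]), array([ 0.543, -0.161,  0.039]), array([ 0.53 , -0.009,  0.039])]
mov [ 0.615 -0.115  0.022] wc [ 0.608 -0.038  0.026]
```

View pics/c1.png

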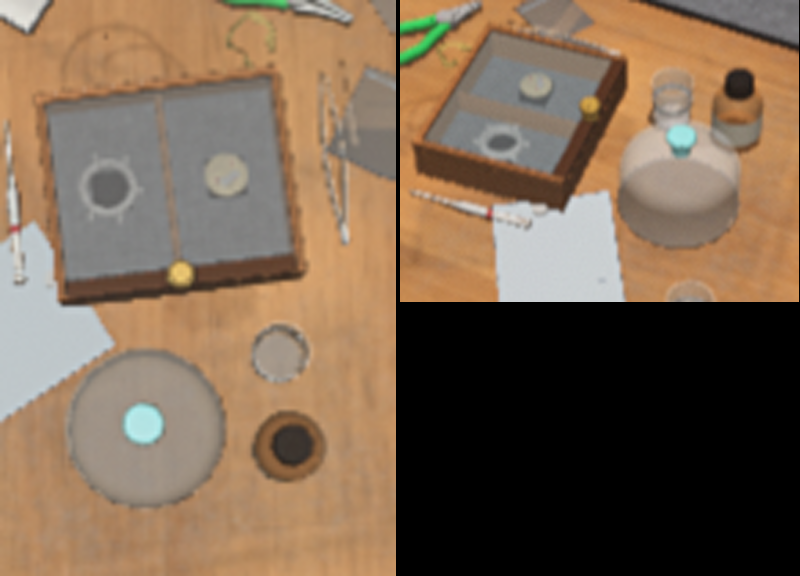

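Emit:
{"op": "apply_moves", "data": {
  "commands": [
    [0, 0, 0, -0.01, 10.7],
    [0, 0, 0, -0.01, 10.7],
    [0, 0.0291, -0.0481, 0, 0],
    [0, 0.0291, -0.0481, 0, 0],
    [0, 0.0291, -0.0481, 0, 0],
    [0, 0.0291, -0.0481, 0, 0],
    [0, 0.0291, -0.0481, 0, 0],
    [0, 0.0291, -0.0481, 0, 0],
    [0, 0.0291, -0.0481, 0, 0],
    [0, 0.0291, -0.0481, 0, 0],
    [0, 0.0291, -0.0481, 0, 0],
    [0, 0.0291, -0.0481, 0, 0]
  ],
  "force": 30
}}

```text
time_s: 1.6
position: [0.5198, -0.0986, 0.2512]
ee_rot: [3.142, 0.0, 0.001]
wrist_force: [0.3, 0.3, 0.7]
finger_gap: 0.0856
grasp_force: 0.0
```

Emit:
{"op": "apply_moves", "data": {
  "commands": [
    [0, 0, 0, 0, 0],
    [0, 0, 0, 0, 0]
  ]
}}

```text
time_s: 1.85
position: [0.5188, -0.1006, 0.251]
ee_rot: [3.141, 0.001, 0.001]
wrist_force: [-0.6, 0.4, 0.1]
finger_gap: 0.085
grasp_force: 0.0
```

Run:
```python
from h import *
import json
s=arm.get_state();im=save('wrist','w1.png');cv2.imwrite('pics/w1b.png',cv2.resize(im[:,:,::-1],(800,600),interpolation=cv2.INTER_CUBIC))
json.dump({'position':list(s['position']),'ee_rot':list(s['ee_rot'])},open('w1.json','w'));print(s['position'],s['ee_rot'],s['q'])
```

```text
[ 0.51881599 -0.10063228  0.25103271] [3.14131955e+00 7.48237441e-04 1.30086060e-03] [ 0.19140899  0.34908558 -0.14490563  1.82526349  0.06020234  0.97219313
 -1.54835099]
```

View pics/w1b.png

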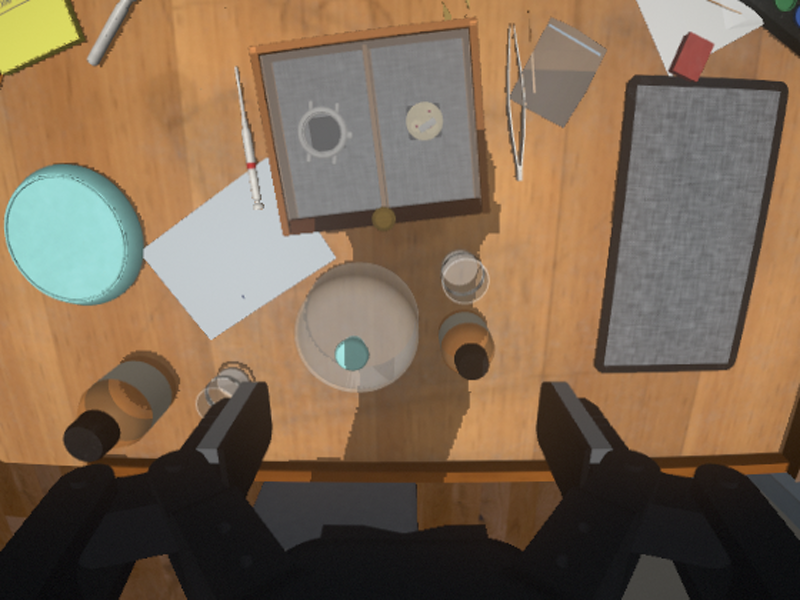

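The picture shows dome knob (352,353), bottle cap (472,361), jar rim (466,281), cover knob (384,218), movement (424,121), watch case (323,132) and tray centre about (74,234).

Run:
```python
from h import *
import json
s=json.load(open('w1.json'));k=.7
def r(n,u,v): return ray(n,(u+.5)*k-.5,(v+.5)*k-.5,s)
def show(nm,*rs):
    x,e=tri(rs);print(nm,x.round(4),np.round(e,4))
show('domeknob',r('wrist',352,353),r('top',393,340),r('scene',418,307))
show('cap',r('wrist',472,361),r('top',451,347),r('scene',447,278))
show('jarrim',r('wrist',466,281),r('top',446,311),r('scene',412.5,279))
show('knob',r('wrist',384,218),r('top',407,280.5),r('scene',370.5,291))
show('mov',r('wrist',424,121),r('top',425,240.5),r('scene',342,280.5))
def z(u,v,zz): return atz('wrist',(u+.5)*k-.5,(v+.5)*k-.5,zz,s).round(4)
print('dome',z(352,353,.082),'cap',z(472,361,.072),'jar',z(466,281,.045),'knob',z(384,218,.0555),'mov',z(424,121,.021))
print('wc',z(323,132,.024),'rest wc? case',[z(*q,.039) for q in((249,49),(476,19),(487,210),(285,235))])
print('mat',[z(*q,.002) for q in((628,76),(788,83),(736,370),(596,370))])
print('tray',[z(*q,.018) for q in((5,220),(141,250),(68,165),(80,304))])
```

```text
domeknob [ 0.4504 -0.0626  0.0768] [0.0009 0.0012 0.0006]
cap [ 0.4393 -0.1527  0.0664] [0.0016 0.0018 0.0003]
jarrim [ 0.4977 -0.1476  0.044 ] [0.0023 0.0022 0.0009]
knob [ 0.5463 -0.0856  0.049 ] [0.0015 0.0018 0.0006]
mov [ 0.6171 -0.1156  0.0171] [0.0011 0.0011 0.0001]
dome [ 0.4537 -0.0635  0.082 ] cap [ 0.4426 -0.1533  0.072 ] jar [ 0.4982 -0.1498  0.045 ] knob [ 0.5485 -0.0869  0.0555] mov [ 0.6172 -0.1164  0.021 ]
wc [ 0.6092 -0.04    0.024 ] rest wc? case [array([0.6654, 0.0075, 0.039 ]), array([ 0.684 , -0.1506,  0.039 ]), array([ 0.5524, -0.1643,  0.039 ]), array([ 0.5331, -0.0097,  0.039 ])]
mat [array([ 0.655 , -0.2783,  0.002 ]), array([ 0.6567, -0.4172,  0.002 ]), array([ 0.3973, -0.4245,  0.002 ]), array([ 0.3992, -0.283 ,  0.002 ])]
tray [array([0.5447, 0.2389, 0.018 ]), array([0.5174, 0.1194, 0.018 ]), array([0.5882, 0.171 , 0.018 ]), array([0.4694, 0.1845, 0.018 ])]
```

Emit:
{"op": "apply_moves", "data": {
  "commands": [
    [0, -0.034, -0.019, 0.03, 0],
    [0, -0.034, -0.019, 0.03, 0],
    [0, 0, 0, 0.05, 0],
    [0, 0, 0, 0.04, 0],
    [0, 0, 0, 0.024, 0],
    [0, 0, 0, 0.01, 0],
    [0, 0, 0, 0, 0],
    [0, 0, 0, 0, 0]
  ]
}}

```text
time_s: 2.9
position: [0.4516, -0.0627, 0.0682]
ee_rot: [3.141, -0.001, 0.001]
wrist_force: [0.0, -0.5, 0.0]
finger_gap: 0.0855
grasp_force: 0.0
```

Emit:
{"op": "apply_moves", "data": {
  "commands": [
    [1, 0, 0, 0, 0],
    [1, 0, 0, 0, 0],
    [1, 0, 0, 0, 0],
    [1, 0, 0, 0, 0],
    [1, 0, 0, 0, 0],
    [1, 0, 0, 0, 0],
    [1, 0, 0, 0, 0],
    [1, 0, 0, 0, 0]
  ],
  "force": 30
}}

```text
time_s: 3.9
position: [0.4512, -0.0621, 0.0676]
ee_rot: [-3.141, -0.0, 0.002]
wrist_force: [-1.5, 2.2, 7.7]
finger_gap: 0.0222
grasp_force: 29.0
```

Emit:
{"op": "apply_moves", "data": {
  "commands": [
    [1, 0, 0, -0.01, 0],
    [1, 0, 0, -0.02, 0],
    [1, 0, 0, -0.04, 0],
    [1, 0, 0, -0.04, 0],
    [1, 0, 0, 0, 0]
  ]
}}

```text
time_s: 4.53
position: [0.4524, -0.0625, 0.1801]
ee_rot: [3.141, -0.005, 0.001]
wrist_force: [-0.3, -0.4, -1.4]
finger_gap: 0.0221
grasp_force: 29.5
```

Run:
```python
from h import *
im=save('scene','s1.png');cv2.imwrite('pics/s1b.png',cv2.resize(im[130:280,220:380,::-1],None,fx=4,fy=4,interpolation=cv2.INTER_CUBIC)[:600,:640])
print(arm.get_state())
```

```text
{'time_s': 4.575, 'q': array([ 0.14560429,  0.33444736, -0.17010613,  2.07859749,  0.08366429,
        0.73222884, -1.64722952]), 'joint_vel': array([-0.00593211,  0.04140172,  0.00616634,  0.02144579,  0.00495408,
       -0.02068968, -0.00488182]), 'joint_torque': array([  0.23884445, -70.2435708 ,  -0.50437868, -31.05780244,
        -0.12049585,   0.53921767,   0.12795899]), 'position': array([ 0.45159611, -0.06251438,  0.17855729]), 'ee_rot': array([ 3.14132952e+00, -2.54285243e-03,  9.53257346e-04]), 'wrist_force': array([-1.24943137, -0.17127751, -1.41368047]), 'wrist_torque': array([-0.00150727,  0.05241826, -0.03196148]), 'grasp_force': 29.530508866009768, 'finger_gap': 0.02167828519380549}
```

View pics/s1b.png

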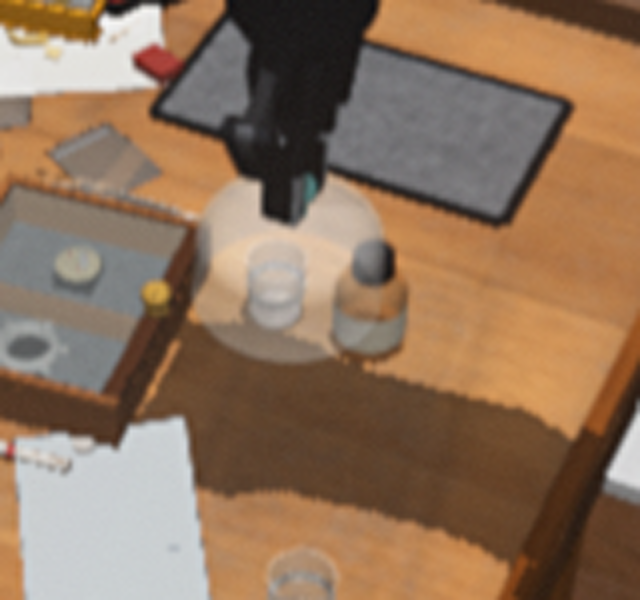

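Emit:
{"op": "apply_moves", "data": {
  "commands": [
    [1, 0.01, 0.02, 0, 0],
    [1, 0.018, 0.0375, 0, 0],
    [1, 0.018, 0.0375, 0, 0],
    [1, 0.018, 0.0375, 0, 0],
    [1, 0.018, 0.0375, 0, 0],
    [1, 0.018, 0.0375, 0, 0],
    [1, 0.018, 0.0375, 0, 0],
    [1, 0.012, 0.025, 0, 0],
    [1, 0.008, 0.017, 0, 0],
    [1, 0, 0, 0, 0],
    [1, 0, 0, 0.04, 0],
    [1, 0, 0, 0.04, 0]
  ]
}}

```text
time_s: 6.08
position: [0.5891, -0.3481, 0.0959]
ee_rot: [-3.141, 0.0, 0.002]
wrist_force: [0.3, -1.1, -0.7]
finger_gap: 0.0218
grasp_force: 29.6
```

Emit:
{"op": "apply_moves", "data": {
  "commands": [
    [1, 0, 0, 0.015, 0],
    [1, 0, 0, 0.007, 0],
    [1, 0, 0, 0.004, 0],
    [1, 0, 0, 0.002, 0],
    [1, 0, 0, 0, 0]
  ]
}}

```text
time_s: 6.7
position: [0.5898, -0.3493, 0.07]
ee_rot: [3.141, -0.001, 0.001]
wrist_force: [0.1, -0.5, -1.0]
finger_gap: 0.0217
grasp_force: 29.6
```

Emit:
{"op": "apply_moves", "data": {
  "commands": [
    [1, 0, 0, 0.001, 0],
    [0, 0, 0, 0, 0],
    [0, 0, 0, 0, 0],
    [0, 0, 0, 0, 0],
    [0, 0, 0, -0.02, 0],
    [0, 0, 0, -0.05, 0],
    [0, 0, 0, -0.055, 0],
    [0, -0.03, -0.0396, 0, 0],
    [0, -0.03, -0.0396, 0, 0],
    [0, -0.03, -0.0396, 0, 0],
    [0, -0.03, -0.0396, 0, 0],
    [0, -0.03, -0.0396, 0, 0]
  ]
}}

```text
time_s: 8.2
position: [0.4385, -0.1503, 0.1946]
ee_rot: [3.141, -0.002, 0.001]
wrist_force: [0.8, 0.8, -0.6]
finger_gap: 0.0853
grasp_force: 0.0
```

Run:
```python
from h import *
import json
s=arm.get_state();im=save('wrist','w2.png');cv2.imwrite('pics/w2b.png',cv2.resize(im[:,:,::-1],(800,600),interpolation=cv2.INTER_CUBIC))
json.dump({'position':list(s['position']),'ee_rot':list(s['ee_rot'])},open('w2.json','w'));print(s['position'],s['ee_rot'],s['finger_gap'])
```

```text
[ 0.43847732 -0.1502723   0.19458155] [ 3.14104255e+00 -1.67345040e-03  1.20639027e-03] 0.08529467250185237
```

View pics/w2b.png

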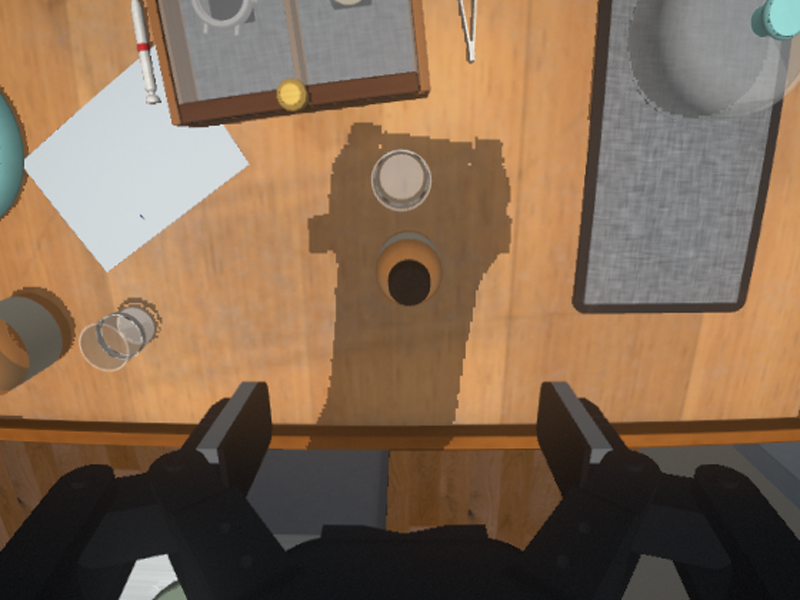

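Bottle cap is at (409,283), jar rim at (401,180), cover knob at (292,94); the dome stands on the mat.

Run:
```python
from h import *
import json
s=json.load(open('w2.json'));s1=json.load(open('w1.json'));k=.7
f=lambda a:(a+.5)*k-.5
def z(u,v,zz): return atz('wrist',f(u),f(v),zz,s).round(4)
print('cap',z(409,283,.072),'jar',z(401,180,.045),'knob',z(292,94,.0555))
for nm,a,b in(('cap',(409,283),(472,361)),('jar',(401,180),(466,281)),('knob',(292,94),(384,218))):
    x,e=tri([ray('wrist',f(a[0]),f(a[1]),s),ray('wrist',f(b[0]),f(b[1]),s1)]);print(nm,x.round(4),np.round(e,4))
print([z(*q,.039) for q in((179,125),(427,95))])
```

```text
cap [ 0.4404 -0.154   0.072 ] jar [ 0.4983 -0.1491  0.045 ] knob [ 0.5471 -0.0873  0.0555]
cap [ 0.4382 -0.1544  0.0634] [0.0004 0.0004]
jar [ 0.4986 -0.1493  0.0469] [0.0002 0.0002]
knob [ 0.5477 -0.0865  0.0512] [0.0002 0.0002]
[array([ 0.5323, -0.0121,  0.039 ]), array([ 0.548 , -0.1646,  0.039 ])]
```

Emit:
{"op": "apply_moves", "data": {
  "commands": [
    [0, 0, 0.001, 0.05, 0],
    [0, 0, 0, 0.05, 0],
    [0, 0, 0, 0.045, 0],
    [0, 0, 0, 0.025, 0],
    [0, 0, 0, 0.009, 0],
    [0, 0, 0, 0, 0],
    [0, 0, 0, 0, 0]
  ]
}}

```text
time_s: 9.12
position: [0.4399, -0.1526, 0.0155]
ee_rot: [3.141, -0.002, 0.001]
wrist_force: [0.0, -0.6, -0.1]
finger_gap: 0.0853
grasp_force: 0.0
```

Emit:
{"op": "apply_moves", "data": {
  "commands": [
    [1, 0, 0, 0, 0],
    [1, 0, 0, 0, 0],
    [1, 0, 0, 0, 0],
    [1, 0, 0, 0, 0],
    [1, 0, 0, 0, 0],
    [1, 0, 0, 0, 0],
    [1, 0, 0, 0, 0]
  ],
  "force": 25
}}

```text
time_s: 10.0
position: [0.4394, -0.1524, 0.0147]
ee_rot: [3.141, -0.0, 0.001]
wrist_force: [-1.6, 0.2, 10.4]
finger_gap: 0.043
grasp_force: 23.8
```

Emit:
{"op": "apply_moves", "data": {
  "commands": [
    [1, 0, 0, -0.01, 0],
    [1, 0, 0, -0.03, 0],
    [1, 0, 0, -0.04, 0],
    [1, 0, 0, -0.03, 0],
    [1, 0.005, 0.022, 0, 0],
    [1, 0.01, 0.045, 0, 0],
    [1, 0.01, 0.045, 0, 0],
    [1, 0.01, 0.045, 0, 0],
    [1, 0.006, 0.025, 0, 0],
    [1, 0.004, 0.015, 0, 0],
    [1, 0, 0, 0.03, 0],
    [1, 0, 0, 0.04, 0]
  ]
}}

```text
time_s: 11.5
position: [0.4851, -0.3491, 0.0545]
ee_rot: [3.141, -0.002, 0.002]
wrist_force: [1.0, -0.5, -2.1]
finger_gap: 0.0434
grasp_force: 26.1
```

Emit:
{"op": "apply_moves", "data": {
  "commands": [
    [1, 0, 0, 0.022, 0],
    [1, 0, 0, 0.01, 0],
    [1, 0, 0, 0.004, 0],
    [1, 0, 0, 0.001, 0],
    [1, 0, 0, 0, 0]
  ]
}}

```text
time_s: 12.12
position: [0.4848, -0.3495, 0.018]
ee_rot: [3.141, -0.001, 0.001]
wrist_force: [0.6, 0.3, -0.7]
finger_gap: 0.0432
grasp_force: 26.1
```

Emit:
{"op": "apply_moves", "data": {
  "commands": [
    [1, 0, 0, 0.0015, 0],
    [0, 0, 0, 0, 0],
    [0, 0, 0, 0, 0],
    [0, 0, 0, 0, 0],
    [0, 0, 0, -0.05, 0],
    [0, 0, 0, -0.06, 0],
    [0, 0.003, -0.05, 0, 0],
    [0, 0.003, -0.05, 0, 0],
    [0, 0.003, -0.05, 0, 0],
    [0, 0.004, -0.05, 0, 0],
    [0, 0, 0, 0.04, 0],
    [0, 0, 0, 0.04, 0]
  ]
}}

```text
time_s: 13.62
position: [0.4978, -0.1487, 0.0453]
ee_rot: [3.141, -0.002, 0.003]
wrist_force: [0.4, -0.4, -0.3]
finger_gap: 0.0853
grasp_force: 0.0
```

Emit:
{"op": "apply_moves", "data": {
  "commands": [
    [0, 0, 0, 0.025, 0],
    [0, 0, 0, 0.009, 0],
    [0, 0, 0, 0, 0],
    [0, 0, 0, 0, 0]
  ],
  "force": 20
}}

```text
time_s: 14.12
position: [0.4978, -0.1495, 0.0128]
ee_rot: [3.141, -0.001, 0.001]
wrist_force: [0.1, 1.5, -0.2]
finger_gap: 0.0854
grasp_force: 0.0
```

Emit:
{"op": "apply_moves", "data": {
  "commands": [
    [1, 0, 0, 0, 0],
    [1, 0, 0, 0, 0],
    [1, 0, 0, 0, 0],
    [1, 0, 0, 0, 0],
    [1, 0, 0, 0, 0],
    [1, 0, 0, 0, 0],
    [1, 0, 0, 0, 0],
    [1, 0, 0, 0, 0]
  ],
  "force": 20
}}

```text
time_s: 15.12
position: [0.4975, -0.1492, 0.0121]
ee_rot: [3.142, -0.001, 0.001]
wrist_force: [-0.4, 0.3, 5.7]
finger_gap: 0.0355
grasp_force: 19.5
```

Emit:
{"op": "apply_moves", "data": {
  "commands": [
    [1, 0, 0, -0.01, 0],
    [1, 0, 0, -0.03, 0],
    [1, 0, 0, -0.04, 0],
    [1, 0, 0, -0.03, 0],
    [1, -0.008, 0.022, 0, 0],
    [1, -0.014, 0.045, 0, 0],
    [1, -0.015, 0.045, 0, 0],
    [1, -0.015, 0.045, 0, 0],
    [1, -0.01, 0.028, 0, 0],
    [1, -0.006, 0.015, 0, 0],
    [1, 0, 0, 0.03, 0],
    [1, 0, 0, 0.04, 0]
  ]
}}

```text
time_s: 16.62
position: [0.4303, -0.3492, 0.052]
ee_rot: [3.141, -0.002, 0.002]
wrist_force: [1.0, -1.4, -1.1]
finger_gap: 0.0355
grasp_force: 20.2
```

Emit:
{"op": "apply_moves", "data": {
  "commands": [
    [1, 0, 0, 0.022, 0],
    [1, 0, 0, 0.01, 0],
    [1, 0, 0, 0.004, 0],
    [1, 0, 0, 0.001, 0],
    [1, 0, 0, 0, 0]
  ]
}}

```text
time_s: 17.25
position: [0.4298, -0.3495, 0.0155]
ee_rot: [3.141, -0.001, 0.001]
wrist_force: [-0.0, 0.4, -0.3]
finger_gap: 0.0353
grasp_force: 20.1
```

Emit:
{"op": "apply_moves", "data": {
  "commands": [
    [1, 0, 0, 0.0015, 0],
    [0, 0, 0, 0, 0],
    [0, 0, 0, 0, 0],
    [0, 0, 0, 0, 0],
    [0, 0, 0, -0.06, 0],
    [0, 0, 0, -0.06, 0],
    [0, 0.014, -0.0526, -0.01, 0],
    [0, 0.014, -0.0526, 0, 0],
    [0, 0.014, -0.0526, 0, 0],
    [0, 0.014, -0.0526, 0, 0],
    [0, 0.014, -0.0526, 0, 0],
    [0, 0, 0, 0, -6.3]
  ]
}}

```text
time_s: 18.75
position: [0.5002, -0.0815, 0.1434]
ee_rot: [-3.14, -0.001, 0.12]
wrist_force: [-0.0, -2.0, 0.7]
finger_gap: 0.0853
grasp_force: 0.0
```

Emit:
{"op": "apply_moves", "data": {
  "commands": [
    [0, 0, 0, 0, 0],
    [0, 0, 0, 0, 0]
  ]
}}

```text
time_s: 19.0
position: [0.4989, -0.0871, 0.1433]
ee_rot: [3.141, 0.0, 0.108]
wrist_force: [0.1, 1.0, -0.7]
finger_gap: 0.0854
grasp_force: 0.0
```

Run:
```python
from h import *
import json
s=arm.get_state();im=save('wrist','w3.png');cv2.imwrite('pics/w3b.png',cv2.resize(im[:,:,::-1],(800,600),interpolation=cv2.INTER_CUBIC))
json.dump({'position':list(s['position']),'ee_rot':list(s['ee_rot'])},open('w3.json','w'));print(s['position'],s['ee_rot'],s['finger_gap'])
```

```text
[ 0.49894586 -0.08710232  0.14329399] [3.14144443e+00 1.27245514e-04 1.07502334e-01] 0.08538705801250547
```

View pics/w3b.png

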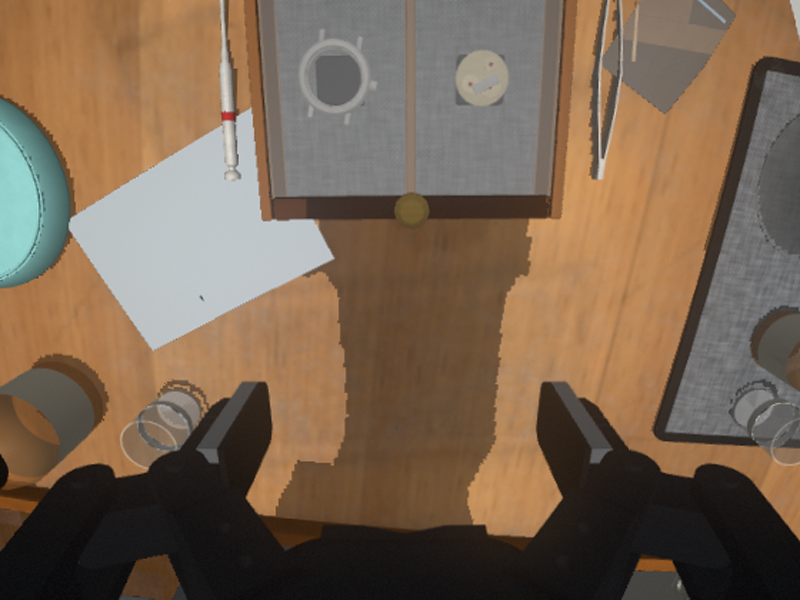

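Knob at (411,210), movement (482,78), watch case (334,76); jar and bottle are upright on the mat at right.

Run:
```python
from h import *
import json
s=json.load(open('w3.json'));k=.7
f=lambda a:(a+.5)*k-.5
def z(u,v,zz): return atz('wrist',f(u),f(v),zz,s).round(4)
a=z(411,210,.0555);m=z(482,78,.021);w=z(334,76,.026)
R=Ro.from_euler('xyz',s['ee_rot']).as_matrix()
for n,x in(('knob',a),('mov',m),('wc',w)): print(n,x,'tool',(R.T@(x-s['position'])).round(4))
e=[z(*q,.029) for q in((268,220),(561,217))];print(e,np.arctan2(e[1][0]-e[0][0],e[0][1]-e[1][1]))
d=w-m;print(np.arctan2(-d[0],d[1]))
```

```text
knob [ 0.548  -0.0859  0.0555] tool [0.0489 0.0041 0.0878]
mov [ 0.6172 -0.1164  0.021 ] tool [0.1144 0.0418 0.1223]
wc [ 0.6091 -0.0394  0.026 ] tool [ 0.1147 -0.0356  0.1173]
[array([ 0.531 , -0.0084,  0.029 ]), array([ 0.5503, -0.1699,  0.029 ])] 0.11894057327110787
0.10480933462000691
```

Emit:
{"op": "apply_moves", "data": {
  "commands": [
    [0, 0.025, 0.002, 0, -0.3],
    [0, 0.024, 0.002, 0.03, 0],
    [0, 0, 0, 0.04, 0],
    [0, 0, 0, 0.022, 0],
    [0, 0, 0, 0.009, 0],
    [0, 0, 0, 0, 0],
    [1, 0, 0, 0, 0],
    [1, 0, 0, 0, 0],
    [1, 0, 0, 0, 0],
    [1, 0, 0, 0, 0],
    [1, 0, 0, 0, 0],
    [1, 0, 0, 0, 0]
  ],
  "force": 25
}}

```text
time_s: 20.55
position: [0.5485, -0.0854, 0.0426]
ee_rot: [3.141, -0.0, 0.116]
wrist_force: [-0.1, -4.1, 5.9]
finger_gap: 0.0159
grasp_force: 24.4
```

Emit:
{"op": "apply_moves", "data": {
  "commands": [
    [1, 0, 0, 0, 0],
    [1, 0, 0, 0, 0],
    [1, 0, 0, 0, 0]
  ]
}}

```text
time_s: 20.92
position: [0.5485, -0.0854, 0.0427]
ee_rot: [3.141, -0.0, 0.116]
wrist_force: [-1.1, -4.4, 5.5]
finger_gap: 0.0159
grasp_force: 24.4
```

Gripped; pull the cover open by 0.12 m.

Emit:
{"op": "apply_moves", "data": {
  "commands": [
    [1, -0.008, 0, 0, 0],
    [1, -0.014, 0, 0, 0],
    [1, -0.018, 0, 0, 0],
    [1, -0.02, 0, 0, 0],
    [1, -0.02, 0, 0, 0],
    [1, -0.018, 0, 0, 0],
    [1, -0.012, 0, 0, 0],
    [1, -0.006, 0, 0, 0],
    [1, -0.003, 0, 0, 0],
    [1, 0, 0, 0, 0]
  ]
}}

```text
time_s: 22.18
position: [0.4303, -0.099, 0.0426]
ee_rot: [3.141, -0.001, 0.116]
wrist_force: [-0.1, -5.2, 6.8]
finger_gap: 0.016
grasp_force: 24.7
```

Emit:
{"op": "apply_moves", "data": {
  "commands": [
    [1, -0.002, 0, 0, 0],
    [1, -0.001, 0, 0, 0],
    [1, 0, 0, 0, 0]
  ]
}}

```text
time_s: 22.55
position: [0.4291, -0.0991, 0.0427]
ee_rot: [3.141, -0.004, 0.116]
wrist_force: [8.1, -6.4, -0.2]
finger_gap: 0.0159
grasp_force: 24.5
```

Emit:
{"op": "apply_moves", "data": {
  "commands": [
    [0, 0, 0, 0, 0],
    [0, 0, 0, 0, 0],
    [0, 0, 0, 0, 0],
    [0, 0, 0, -0.03, 0],
    [0, 0, 0, -0.06, 0],
    [0.45, 0.0465, 0.0097, -0.01, 0],
    [0.45, 0.0465, 0.0097, 0, 0],
    [0.45, 0.0465, 0.0097, 0, 0],
    [0.45, 0.0465, 0.0097, 0, 0],
    [0.45, 0, 0, 0, -10],
    [0.45, 0, 0, 0, -10],
    [0.45, 0, 0, 0, -10]
  ],
  "force": 20
}}

```text
time_s: 24.05
position: [0.6161, -0.1157, 0.1419]
ee_rot: [-3.141, 0.001, 0.646]
wrist_force: [-0.9, 0.3, 0.4]
finger_gap: 0.0477
grasp_force: 0.0
```

Emit:
{"op": "apply_moves", "data": {
  "commands": [
    [0.45, 0, 0, 0, -10],
    [0.45, 0, 0, 0, -10],
    [0.45, 0, 0, 0, -10],
    [0.45, 0, 0, 0, -10],
    [0.45, 0, 0, 0, -10],
    [0.45, 0, 0, 0, -10],
    [0.45, 0, 0, 0, 0],
    [0.45, 0, 0, 0, 0]
  ]
}}

```text
time_s: 25.05
position: [0.6162, -0.1158, 0.1422]
ee_rot: [-3.141, -0.0, 1.683]
wrist_force: [0.3, -0.5, -0.7]
finger_gap: 0.047
grasp_force: 0.0
```

Run:
```python
from h import *
import json
s=arm.get_state();im=save('wrist','w4.png');cv2.imwrite('pics/w4b.png',cv2.resize(im[:,:,::-1],(800,600),interpolation=cv2.INTER_CUBIC))
json.dump({'position':list(s['position']),'ee_rot':list(s['ee_rot'])},open('w4.json','w'));print(s['position'],s['ee_rot'],s['finger_gap'],s['q'])
```

```text
[ 0.61620975 -0.11583258  0.14216015] [-3.14122896e+00 -8.69346007e-05  1.68313258e+00] 0.04702414633158689 [ 0.4792186   0.68711291 -0.59208775  1.65013235  0.45191822  0.94509191
 -0.16506322]
```

View pics/w4b.png

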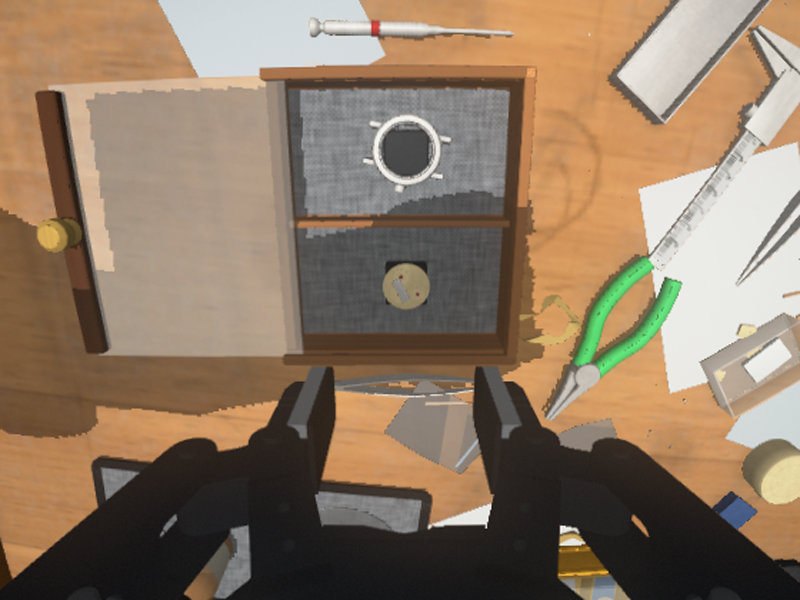

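Cover is open; movement at (406,287) in the lower compartment, watch case (406,150).

Run:
```python
from h import *
import json
s=json.load(open('w4.json'));k=.7
f=lambda a:(a+.5)*k-.5
R=Ro.from_euler('xyz',s['ee_rot']).as_matrix()
x=atz('wrist',f(406),f(287),.021,s);print(x.round(4),(R.T@(x-s['position'])).round(4))
x,e=tri([ray('wrist',f(406),f(287),s),ray('wrist',f(482),f(78),json.load(open('w3.json')))]);print(x,e)
```

```text
[ 0.6174 -0.1165  0.021 ] [-0.0008  0.0012  0.1212]
[ 0.61700394 -0.11592916  0.02184812] [0.0005043075387085019, 0.0005043075387086229]
```

Emit:
{"op": "apply_moves", "data": {
  "commands": [
    [0.45, 0, 0.001, 0.04, 0],
    [0.45, 0, 0, 0.04, 0],
    [0.45, 0, 0, 0.03, 0],
    [0.45, 0, 0, 0.015, 0],
    [0.45, 0, 0, 0.006, 0],
    [0.45, 0, 0, 0, 0],
    [0.45, 0, 0, 0, 0]
  ]
}}

```text
time_s: 25.98
position: [0.6179, -0.1158, 0.0123]
ee_rot: [3.14, 0.0, 1.687]
wrist_force: [0.4, 0.2, -0.1]
finger_gap: 0.0473
grasp_force: 0.0
```

Emit:
{"op": "apply_moves", "data": {
  "commands": [
    [0.55, 0, 0, 0, 0],
    [0.62, 0, 0, 0, 0],
    [0.68, 0, 0, 0, 0],
    [1, 0, 0, 0, 0],
    [1, 0, 0, 0, 0],
    [1, 0, 0, 0, 0]
  ],
  "force": 20
}}

```text
time_s: 26.72
position: [0.6175, -0.1158, 0.0116]
ee_rot: [3.141, 0.0, 1.687]
wrist_force: [-1.8, -0.3, 6.1]
finger_gap: 0.026
grasp_force: 19.3
```

Emit:
{"op": "apply_moves", "data": {
  "commands": [
    [1, 0, 0, -0.008, 0],
    [1, 0, 0, -0.02, 0],
    [1, 0, 0, -0.04, 0],
    [1, 0, 0, -0.04, 0],
    [1, 0, 0, 0, 0]
  ]
}}

```text
time_s: 27.35
position: [0.6191, -0.1158, 0.1236]
ee_rot: [3.136, 0.002, 1.687]
wrist_force: [-1.4, 0.3, 0.4]
finger_gap: 0.0264
grasp_force: 19.8
```

Run:
```python
from h import *
import json
s=arm.get_state();im=save('wrist','w5.png');cv2.imwrite('pics/w5b.png',cv2.resize(im[130:420,170:400,::-1],None,fx=2,fy=2,interpolation=cv2.INTER_CUBIC))
print(s['position'],s['finger_gap'],s['grasp_force'])
t=save('top','t5.png')
```

```text
[ 0.61907066 -0.11583232  0.12362975] 0.026365258121560826 19.751480519771576
```

View pics/w5b.png

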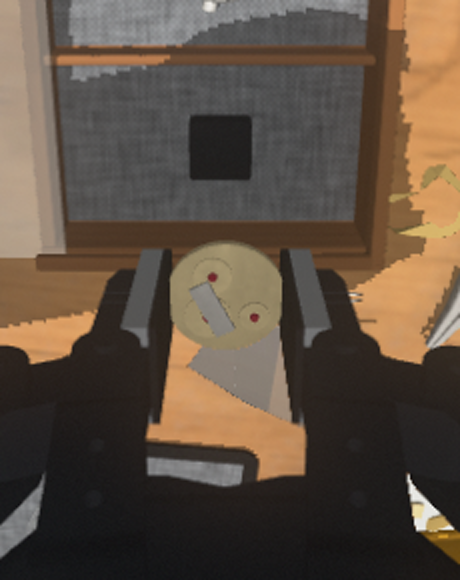

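Emit:
{"op": "apply_moves", "data": {
  "commands": [
    [1, 0.02, -0.0044, -0.01, 0],
    [1, 0.04, -0.0086, -0.01, 0],
    [1, 0.045, -0.009, -0.01, 0],
    [1, 0.045, -0.009, -0.01, 0],
    [1, 0.045, -0.009, -0.01, 0],
    [1, 0.045, -0.0095, -0.01, 0],
    [1, 0.03, -0.007, 0, 0],
    [1, 0.015, -0.0035, 0, 0],
    [1, 0, 0, 0, 0],
    [1, 0, 0, 0, 0]
  ]
}}

```text
time_s: 28.7
position: [0.5249, 0.1591, 0.179]
ee_rot: [-3.141, 0.001, 1.686]
wrist_force: [-0.4, -0.6, -1.0]
finger_gap: 0.026
grasp_force: 19.8
```

Run:
```python
from h import *
import json
s=arm.get_state();im=save('wrist','w6.png')
json.dump({'position':list(s['position']),'ee_rot':list(s['ee_rot'])},open('w6.json','w'));print(s['position'],s['ee_rot'],s['finger_gap'])
R=Ro.from_euler('xyz',s['ee_rot']).as_matrix()
hsv=cv2.cvtColor(im,cv2.COLOR_RGB2HSV)
def fit(n,im,z,st,out):
    hsv=cv2.cvtColor(im,cv2.COLOR_RGB2HSV)
    m=cv2.inRange(hsv,(75,50,90),(100,255,255))
    cs,_=cv2.findContours(m,cv2.RETR_EXTERNAL,cv2.CHAIN_APPROX_NONE);
    for c in sorted(cs,key=cv2.contourArea)[-4:]:
        pts=np.array([atz(n,u,v,z,st)[:2] for u,v in c[:,0]])
        (cx,cy),r=cv2.minEnclosingCircle(pts.astype(np.float32))
        e=cv2.fitEllipse(pts.astype(np.float32)) if len(pts)>5 else None
        print(n,cv2.contourArea(c),cv2.boundingRect(c),'circ',round(cx,4),round(cy,4),round(r,4),'ell',np.round(e[0],4),np.round(e[1],4))
fit('wrist',im,.018,s,0)
t=cv2.imread('pics/top0.png')[:,:,::-1].copy();fit('top',t,.018,None,0)
t=cv2.imread('pics/scene0.png')[:,:,::-1].copy();fit('scene',t,.018,None,0)
cv2.imwrite('pics/w6b.png',cv2.resize(im[:,:,::-1],(800,600),interpolation=cv2.INTER_CUBIC))
```

```text
[0.52494373 0.1591459  0.17901453] [-3.14105666e+00  5.98713791e-04  1.68589239e+00] 0.026010457696717955
wrist 13.5 (556, 402, 4, 8) circ 0.9367 -0.0997 0.0075 ell [ 0.9347 -0.1   ] [0.0049 0.016 ]
wrist 12426.0 (225, 91, 127, 127) circ 0.5265 0.1887 0.0596 ell [0.5266 0.1888] [0.1176 0.118 ]
top 78.5 (269, 232, 11, 11) circ 0.4542 -0.0594 0.0127 ell [ 0.4542 -0.0592] [0.023  0.0239]
top 694.0 (276, 10, 48, 31) circ 0.9987 -0.1259 0.0603 ell [ 0.9908 -0.1262] [0.1002 0.1118]
top 719.0 (174, 15, 48, 37) circ 0.9762 0.1293 0.0606 ell [0.9717 0.1282] [0.1082 0.1117]
top 1943.5 (146, 183, 50, 51) circ 0.5249 0.1856 0.0609 ell [0.5247 0.1854] [0.1181 0.1193]
scene 782.0 (93, 140, 45, 28) circ 0.996 -0.1171 0.0615 ell [ 0.9897 -0.1113] [0.0992 0.1254]
scene 802.0 (48, 126, 45, 27) circ 1.1443 -0.1087 0.0631 ell [ 1.1392 -0.1061] [0.1066 0.1252]
scene 1027.5 (30, 201, 52, 35) circ 0.9728 0.1378 0.0608 ell [0.9636 0.1441] [0.0928 0.1264]
scene 2300.0 (178, 281, 59, 51) circ 0.5231 0.1936 0.0623 ell [0.5227 0.1937] [0.1184 0.1227]
```

View pics/w6b.png

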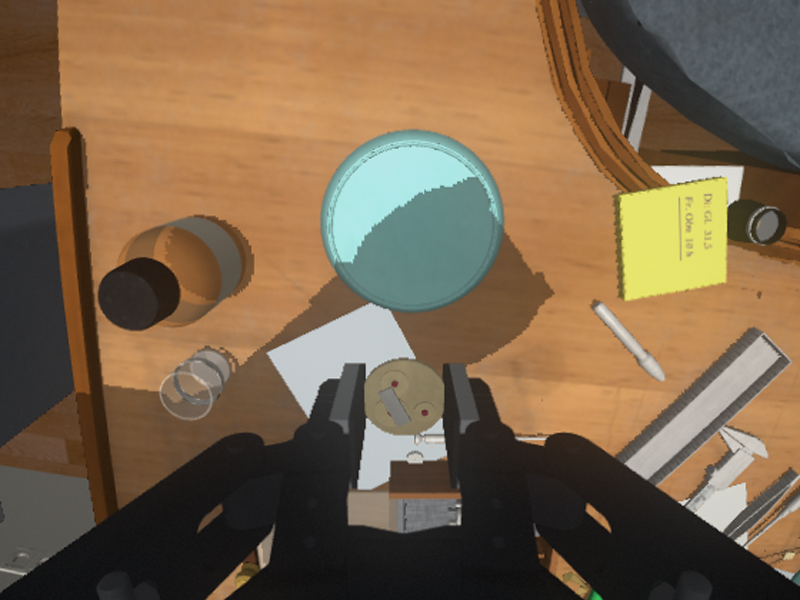

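Emit:
{"op": "apply_moves", "data": {
  "commands": [
    [1, 0.014, 0.002, 0, 0],
    [1, 0.0143, 0.0023, 0.02, 0],
    [1, 0, 0, 0.04, 0],
    [1, 0, 0, 0.04, 0],
    [1, 0, 0, 0.035, 0],
    [1, 0, 0, 0.018, 0],
    [1, 0, 0, 0.005, 0],
    [1, 0, 0, 0, 0],
    [1, 0, 0, 0, 0]
  ]
}}

```text
time_s: 29.88
position: [0.5263, 0.1892, 0.0224]
ee_rot: [3.14, -0.0, 1.687]
wrist_force: [-0.4, -0.4, -0.9]
finger_gap: 0.026
grasp_force: 19.8
```

Emit:
{"op": "apply_moves", "data": {
  "commands": [
    [1, 0, 0, 0.002, 0],
    [1, 0, 0, 0.001, 0],
    [1, 0, 0, 0, 0]
  ]
}}

```text
time_s: 30.25
position: [0.5258, 0.189, 0.0185]
ee_rot: [3.141, 0.0, 1.687]
wrist_force: [0.0, -0.0, 3.1]
finger_gap: 0.026
grasp_force: 21.6
```

Emit:
{"op": "apply_moves", "data": {
  "commands": [
    [1, 0, 0, 0.001, 0],
    [1, 0, 0, 0, 0],
    [1, 0, 0, 0, 0]
  ]
}}

```text
time_s: 30.62
position: [0.5259, 0.189, 0.0184]
ee_rot: [3.141, 0.001, 1.687]
wrist_force: [-7.4, -4.4, 25.2]
finger_gap: 0.026
grasp_force: 32.9
```

Emit:
{"op": "apply_moves", "data": {
  "commands": [
    [1, 0, 0, -0.001, 0],
    [1, 0, 0, 0, 0],
    [0.5, 0, 0, 0, 0],
    [0.5, 0, 0, 0, 0],
    [0.5, 0, 0, 0, 0]
  ]
}}

```text
time_s: 31.25
position: [0.5256, 0.1891, 0.0182]
ee_rot: [-3.141, -0.0, 1.687]
wrist_force: [-0.2, -0.9, 0.4]
finger_gap: 0.0423
grasp_force: 0.0
```

Run:
```python
from h import *
import json
s=arm.get_state();im=save('wrist','w7.png')
json.dump({'position':list(s['position']),'ee_rot':list(s['ee_rot'])},open('w7.json','w'));print(s['position'],s['ee_rot'],s['finger_gap'],s['wrist_force'])
cv2.imwrite('pics/w7b.png',cv2.resize(im[150:380,180:390,::-1],None,fx=2.5,fy=2.5,interpolation=cv2.INTER_CUBIC))
```

```text
[0.52558688 0.18906095 0.01819911] [-3.14144103e+00 -5.52494880e-05  1.68729319e+00] 0.04231750319018606 [-0.20535767 -0.85879258  0.37540646]
```

View pics/w7b.png

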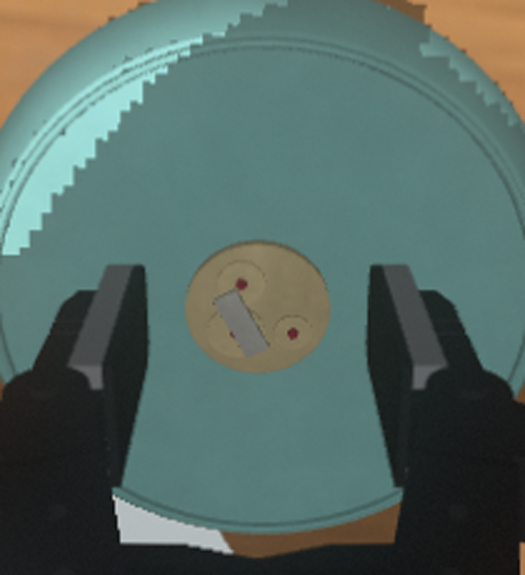

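The movement lies flat near the tray's middle, at crop pixel (258,307). Next, shut the cover.

Emit:
{"op": "apply_moves", "data": {
  "commands": [
    [0.5, 0, 0, -0.03, 0],
    [0.4, 0, 0, -0.04, 10],
    [0, 0, 0, -0.04, 10],
    [0, 0, 0, 0, 10],
    [0, 0, 0, 0, 10],
    [0, 0, 0, 0, 10],
    [0, 0, 0, 0, 10],
    [0, 0, 0, 0, 10],
    [0, 0, 0, 0, 10],
    [0, 0, 0, 0, 10],
    [0, -0.0216, 0.0458, 0, 0],
    [0, -0.0216, 0.0458, 0, 0]
  ]
}}

```text
time_s: 32.8
position: [0.4927, 0.0923, 0.1282]
ee_rot: [3.142, 0.0, 0.118]
wrist_force: [1.6, -1.0, -0.2]
finger_gap: 0.085
grasp_force: 0.0
```

Emit:
{"op": "apply_moves", "data": {
  "commands": [
    [0, -0.0216, 0.0458, 0, 0],
    [0, -0.0216, 0.0458, 0, 0],
    [0, -0.0216, 0.0458, 0, 0],
    [0, -0.0216, 0.0458, 0, 0],
    [0, 0, 0, 0, 0],
    [0, 0, 0, 0, 0]
  ]
}}

```text
time_s: 33.55
position: [0.4291, -0.0986, 0.1284]
ee_rot: [-3.141, -0.0, 0.116]
wrist_force: [-0.0, -0.2, -0.0]
finger_gap: 0.0854
grasp_force: 0.0
```

Emit:
{"op": "apply_moves", "data": {
  "commands": [
    [0, 0, 0, 0.03, 0],
    [0, 0, 0, 0.035, 0],
    [0, 0, 0, 0.015, 0],
    [0, 0, 0, 0.005, 0],
    [0, 0, 0, 0, 0],
    [1, 0, 0, 0, 0],
    [1, 0, 0, 0, 0],
    [1, 0, 0, 0, 0],
    [1, 0, 0, 0, 0],
    [1, 0, 0, 0, 0],
    [1, 0, 0, 0, 0],
    [1, 0, 0, 0, 0]
  ],
  "force": 25
}}

```text
time_s: 35.05
position: [0.4289, -0.0992, 0.0435]
ee_rot: [3.141, -0.0, 0.116]
wrist_force: [-1.0, -2.4, 5.5]
finger_gap: 0.0159
grasp_force: 24.3
```

Emit:
{"op": "apply_moves", "data": {
  "commands": [
    [1, 0.008, 0, 0, 0],
    [1, 0.014, 0, 0, 0],
    [1, 0.018, 0, 0, 0],
    [1, 0.02, 0, 0, 0],
    [1, 0.02, 0, 0, 0],
    [1, 0.018, 0, 0, 0],
    [1, 0.012, 0, 0, 0],
    [1, 0.006, 0, 0, 0],
    [1, 0.003, 0, 0, 0],
    [1, 0.001, 0, 0, 0],
    [1, 0, 0, 0, 0],
    [1, 0, 0, 0, 0]
  ]
}}

```text
time_s: 36.55
position: [0.5482, -0.0855, 0.0435]
ee_rot: [3.141, -0.0, 0.116]
wrist_force: [-1.2, -2.6, 5.4]
finger_gap: 0.0159
grasp_force: 24.4
```

Emit:
{"op": "apply_moves", "data": {
  "commands": [
    [1, 0.001, 0, 0, 0],
    [1, 0.001, 0, 0, 0],
    [1, 0, 0, 0, 0]
  ]
}}

```text
time_s: 36.92
position: [0.5483, -0.0855, 0.0434]
ee_rot: [3.141, 0.003, 0.116]
wrist_force: [-11.5, -2.7, 14.0]
finger_gap: 0.0161
grasp_force: 25.0
```

Emit:
{"op": "apply_moves", "data": {
  "commands": [
    [0, -0.001, 0, 0, 0],
    [0, 0, 0, 0, 0],
    [0, 0, 0, 0, 0],
    [0, 0, 0, -0.05, 0],
    [0, 0, 0, -0.06, 6.6],
    [0, 0.008, 0.0528, 0, 0],
    [0, 0.008, 0.0528, 0, 0],
    [0, 0.008, 0.0528, 0, 0],
    [0, 0.008, 0.0528, 0, 0],
    [0, 0.008, 0.0528, 0, 0],
    [0, 0, 0, 0, 0],
    [0, 0, 0, 0, 0]
  ]
}}

```text
time_s: 38.42
position: [0.5893, -0.3482, 0.1529]
ee_rot: [-3.141, 0.0, 0.002]
wrist_force: [0.7, 0.3, 0.4]
finger_gap: 0.0855
grasp_force: 0.0
```

Emit:
{"op": "apply_moves", "data": {
  "commands": [
    [0, 0, 0.001, 0.04, 0],
    [0, 0, 0, 0.03, 0],
    [0, 0, 0, 0.01, 0],
    [0, 0, 0, 0.003, 0],
    [0, 0, 0, 0, 0],
    [1, 0, 0, 0, 0],
    [1, 0, 0, 0, 0],
    [1, 0, 0, 0, 0],
    [1, 0, 0, 0, 0],
    [1, 0, 0, 0, 0],
    [1, 0, 0, 0, 0],
    [1, 0, 0, 0, 0]
  ],
  "force": 30
}}

```text
time_s: 39.92
position: [0.5895, -0.3496, 0.0705]
ee_rot: [-3.141, -0.0, 0.001]
wrist_force: [-1.5, 3.5, 6.1]
finger_gap: 0.022
grasp_force: 29.2
```

Emit:
{"op": "apply_moves", "data": {
  "commands": [
    [1, 0, 0, -0.01, 0],
    [1, 0, 0, -0.03, 0],
    [1, 0, 0, -0.04, 0],
    [1, 0, 0, -0.04, 0],
    [1, 0, 0, 0, 0]
  ]
}}

```text
time_s: 40.55
position: [0.5906, -0.3508, 0.1942]
ee_rot: [3.139, -0.005, 0.001]
wrist_force: [0.0, 0.9, -2.1]
finger_gap: 0.0218
grasp_force: 29.5
```

Emit:
{"op": "apply_moves", "data": {
  "commands": [
    [1, -0.003, -0.02, 0, 0],
    [1, -0.005, -0.04, 0, 0],
    [1, -0.006, -0.052, 0, 0],
    [1, -0.006, -0.055, 0, 0],
    [1, -0.007, -0.055, 0, 0],
    [1, -0.007, -0.055, 0, 0],
    [1, -0.007, -0.055, 0, 0],
    [1, -0.007, -0.055, 0, 0],
    [1, -0.006, -0.055, 0, 0],
    [1, -0.005, -0.048, 0, 0],
    [1, -0.003, -0.03, 0, 0],
    [1, -0.002, -0.018, 0, 0]
  ]
}}

```text
time_s: 42.05
position: [0.5242, 0.1894, 0.19]
ee_rot: [3.142, 0.0, 0.003]
wrist_force: [0.1, -0.7, -1.2]
finger_gap: 0.0219
grasp_force: 29.5
```

Emit:
{"op": "apply_moves", "data": {
  "commands": [
    [1, 0, 0, 0, 0],
    [1, 0, 0, 0.03, 0],
    [1, 0, 0, 0.04, 0],
    [1, 0, 0, 0.02, 0],
    [1, 0, 0, 0.006, 0],
    [1, 0, 0, 0, 0],
    [1, 0, 0, 0, 0]
  ]
}}

```text
time_s: 42.92
position: [0.5253, 0.1879, 0.0952]
ee_rot: [-3.141, -0.001, 0.001]
wrist_force: [0.3, 0.1, -1.7]
finger_gap: 0.0218
grasp_force: 29.6
```

Run:
```python
from h import *
im=save('scene','s8.png');print(arm.get_state()['position'])
a=cv2.resize(im[240:350,150:270,::-1],None,fx=4,fy=4,interpolation=cv2.INTER_CUBIC)
im=save('top','t8.png');b=cv2.resize(im[140:260,120:200,::-1],None,fx=4,fy=4,interpolation=cv2.INTER_CUBIC)
c=np.zeros((480,800,3),np.uint8);c[:440,:480]=a;c[:480,480:800]=b;cv2.imwrite('pics/c8.png',c)
```

```text
[0.52518699 0.18798412 0.09518584]
```

View pics/c8.png

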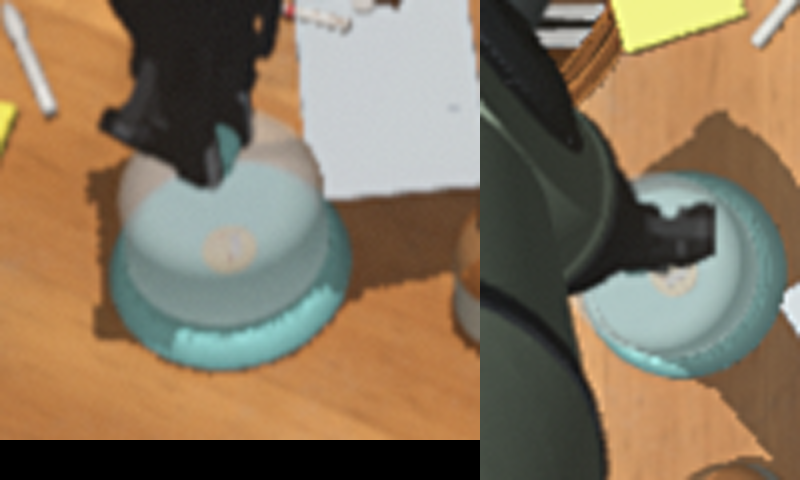

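The dome hangs just above the tray with the movement (230,248) inside its rim. Lower it.

Emit:
{"op": "apply_moves", "data": {
  "commands": [
    [1, 0, 0, 0.005, 0],
    [1, 0, 0, 0.002, 0],
    [1, 0, 0, 0.001, 0],
    [1, 0, 0, 0, 0],
    [1, 0, 0, 0.001, 0],
    [1, 0, 0, 0, 0]
  ]
}}

```text
time_s: 43.78
position: [0.5248, 0.1887, 0.0865]
ee_rot: [-3.141, -0.001, 0.002]
wrist_force: [-8.0, -1.0, 26.9]
finger_gap: 0.0216
grasp_force: 31.1
```

Emit:
{"op": "apply_moves", "data": {
  "commands": [
    [1, 0, 0, -0.001, 0],
    [0, 0, 0, 0, 0],
    [0, 0, 0, 0, 0],
    [0, 0, 0, 0, 0],
    [0, 0, 0, -0.03, 0],
    [0, 0, 0, -0.06, 0],
    [0, -0.004, 0.0538, 0, 0],
    [0, -0.004, 0.0538, 0, 0],
    [0, -0.004, 0.0538, 0, 0],
    [0, -0.004, 0.0538, 0, 0],
    [0, -0.004, 0.0538, 0, 0],
    [0, -0.004, 0.0538, 0, 0]
  ]
}}

```text
time_s: 45.28
position: [0.5007, -0.1365, 0.1764]
ee_rot: [3.142, -0.0, 0.001]
wrist_force: [1.3, -0.8, 0.4]
finger_gap: 0.0849
grasp_force: 0.0
```

Emit:
{"op": "apply_moves", "data": {
  "commands": [
    [0, -0.004, 0.0538, 0, 0],
    [0, -0.004, 0.0538, 0, 0],
    [0, -0.004, 0.0538, 0, 0],
    [0, -0.004, 0.0538, 0, 0],
    [0, 0, 0, 0, 0],
    [0, 0, 0, 0, 0],
    [0, 0, 0, 0, 0]
  ]
}}

```text
time_s: 46.15
position: [0.4858, -0.3488, 0.1763]
ee_rot: [-3.141, -0.0, 0.003]
wrist_force: [0.0, 0.5, -0.2]
finger_gap: 0.0854
grasp_force: 0.0
```

Run:
```python
from h import *
import json
s=arm.get_state();im=save('wrist','w9.png')
print(s['position'],s['ee_rot'])
p=proj('wrist',[[.4848,-.3495,.074],[.4298,-.3495,.047]],s);print(p)
cv2.imwrite('pics/w9b.png',cv2.resize(im[:,:,::-1],(800,600),interpolation=cv2.INTER_CUBIC))
R=Ro.from_euler('xyz',s['ee_rot']).as_matrix();print(R.T@(np.array([.4848,-.3495,.0167])-s['position']))
```

```text
[ 0.48579157 -0.3487527   0.17634663] [-3.14114791e+00 -8.56082739e-05  2.89513757e-03]
[[282.80291919 208.28575841]
 [282.54240463 256.17443436]]
[-0.0010074   0.00081543  0.1596462 ]
```

View pics/w9b.png

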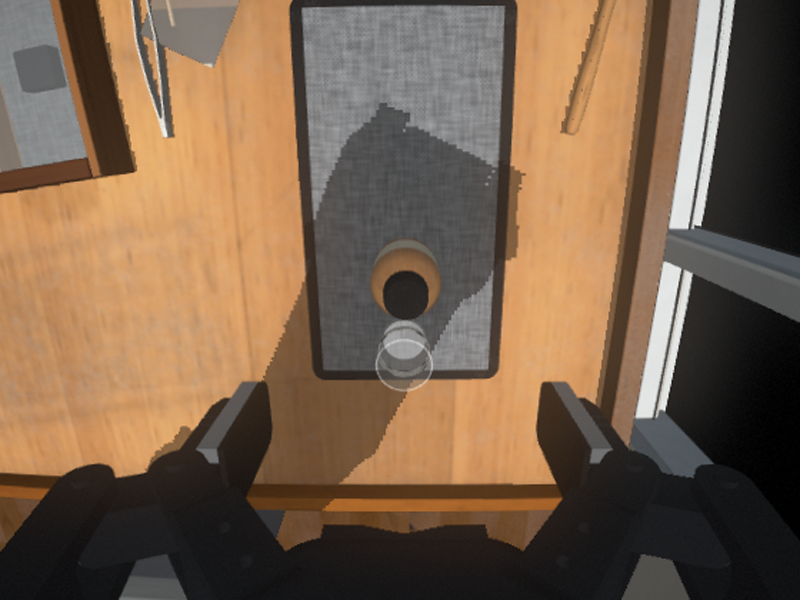

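Bottle cap (406,295) and jar rim (404,364) stand on the mat as expected; fetch the bottle.

Emit:
{"op": "apply_moves", "data": {
  "commands": [
    [0, -0.001, 0.001, 0.05, 0],
    [0, 0, 0, 0.055, 0],
    [0, 0, 0, 0.035, 0],
    [0, 0, 0, 0.014, 0],
    [0, 0, 0, 0.0055, 0],
    [0, 0, 0, 0, 0],
    [1, 0, 0, 0, 0],
    [1, 0, 0, 0, 0],
    [1, 0, 0, 0, 0],
    [1, 0, 0, 0, 0],
    [1, 0, 0, 0, 0],
    [1, 0, 0, 0, 0]
  ],
  "force": 25
}}

```text
time_s: 47.7
position: [0.4847, -0.3512, 0.0176]
ee_rot: [3.141, -0.001, 0.001]
wrist_force: [-1.8, 0.9, 8.6]
finger_gap: 0.0437
grasp_force: 24.3
```

Emit:
{"op": "apply_moves", "data": {
  "commands": [
    [1, 0, 0, -0.01, 0],
    [1, 0, 0, -0.03, 0],
    [1, 0, 0, -0.04, 0],
    [1, 0, 0, -0.03, 0],
    [1, -0.005, -0.022, 0, 0],
    [1, -0.01, -0.045, 0, 0],
    [1, -0.01, -0.045, 0, 0],
    [1, -0.01, -0.045, 0, 0],
    [1, -0.006, -0.025, 0, 0],
    [1, -0.004, -0.015, 0, 0],
    [1, 0, 0, 0.03, 0],
    [1, 0, 0, 0.04, 0]
  ]
}}

```text
time_s: 49.2
position: [0.4401, -0.1547, 0.057]
ee_rot: [3.141, -0.003, 0.001]
wrist_force: [0.5, -0.1, -1.4]
finger_gap: 0.0432
grasp_force: 26.0
```

Emit:
{"op": "apply_moves", "data": {
  "commands": [
    [1, 0, 0, 0.022, 0],
    [1, 0, 0, 0.01, 0],
    [1, 0, 0, 0.005, 0],
    [1, 0, 0, 0, 0],
    [1, 0, 0, 0, 0]
  ]
}}

```text
time_s: 49.82
position: [0.4395, -0.1542, 0.0205]
ee_rot: [3.141, -0.001, 0.001]
wrist_force: [-0.7, -1.1, -0.4]
finger_gap: 0.0433
grasp_force: 26.0
```

Emit:
{"op": "apply_moves", "data": {
  "commands": [
    [1, 0, -0.0012, 0.002, 0],
    [1, 0, 0, 0.0015, 0],
    [1, 0, 0, 0.001, 0],
    [1, 0, 0, 0, 0]
  ]
}}

```text
time_s: 50.32
position: [0.4391, -0.1528, 0.0155]
ee_rot: [3.142, -0.0, 0.001]
wrist_force: [-2.0, 0.7, 8.3]
finger_gap: 0.0437
grasp_force: 26.8
```

Emit:
{"op": "apply_moves", "data": {
  "commands": [
    [1, 0, 0, 0.0007, 0],
    [0, 0, 0, 0, 0],
    [0, 0, 0, 0, 0],
    [0, 0, 0, 0, 0],
    [0, 0, 0, -0.04, 0],
    [0, 0, 0, -0.05, 0],
    [0, 0, 0.05, -0.02, 0],
    [0, -0.003, 0.05, 0, 0],
    [0, -0.003, 0.05, 0, 0],
    [0, -0.003, 0.046, 0, 0],
    [0, 0, 0, 0, 0],
    [0, 0, 0, 0, 0]
  ]
}}

```text
time_s: 51.82
position: [0.4303, -0.3483, 0.1243]
ee_rot: [-3.141, 0.0, 0.001]
wrist_force: [-0.6, 0.1, -0.4]
finger_gap: 0.0857
grasp_force: 0.0
```

Emit:
{"op": "apply_moves", "data": {
  "commands": [
    [0, 0, 0.0012, 0.045, 0],
    [0, 0, 0, 0.04, 0],
    [0, 0, 0, 0.018, 0],
    [0, 0, 0, 0.007, 0],
    [0, 0, 0, 0, 0],
    [1, 0, 0, 0, 0],
    [1, 0, 0, 0, 0],
    [1, 0, 0, 0, 0],
    [1, 0, 0, 0, 0],
    [1, 0, 0, 0, 0],
    [1, 0, 0, 0, 0],
    [1, 0, 0, 0, 0]
  ],
  "force": 20
}}

```text
time_s: 53.32
position: [0.4306, -0.3501, 0.015]
ee_rot: [3.141, -0.001, 0.001]
wrist_force: [-0.5, 1.0, 6.7]
finger_gap: 0.0353
grasp_force: 19.4
```

Emit:
{"op": "apply_moves", "data": {
  "commands": [
    [1, 0, 0, -0.01, 0],
    [1, 0, 0, -0.03, 0],
    [1, 0, 0, -0.04, 0],
    [1, 0, 0, -0.03, 0],
    [1, 0.008, -0.022, 0, 0],
    [1, 0.014, -0.045, 0, 0],
    [1, 0.015, -0.045, 0, 0],
    [1, 0.015, -0.045, 0, 0],
    [1, 0.01, -0.028, 0, 0],
    [1, 0.006, -0.015, 0, 0],
    [1, 0, 0, 0.03, 0],
    [1, 0, 0, 0.04, 0]
  ]
}}

```text
time_s: 54.82
position: [0.4988, -0.1509, 0.0548]
ee_rot: [3.141, -0.002, 0.001]
wrist_force: [0.1, 0.1, -0.4]
finger_gap: 0.0353
grasp_force: 20.2
```

Emit:
{"op": "apply_moves", "data": {
  "commands": [
    [1, 0, 0, 0.022, 0],
    [1, 0, 0, 0.01, 0],
    [1, 0, 0, 0.004, 0],
    [1, 0, 0, 0, 0],
    [1, 0, 0, 0, 0]
  ]
}}

```text
time_s: 55.45
position: [0.4985, -0.1502, 0.0193]
ee_rot: [3.141, -0.001, 0.001]
wrist_force: [0.4, -1.1, -0.0]
finger_gap: 0.0357
grasp_force: 20.2
```

Emit:
{"op": "apply_moves", "data": {
  "commands": [
    [1, 0, -0.001, 0.003, 0],
    [1, 0, 0, 0.002, 0],
    [1, 0, 0, 0.0005, 0],
    [1, 0, 0, 0, 0]
  ]
}}

```text
time_s: 55.95
position: [0.4982, -0.1489, 0.0132]
ee_rot: [-3.142, -0.0, 0.001]
wrist_force: [-1.2, 0.9, 2.3]
finger_gap: 0.0352
grasp_force: 20.4
```

Emit:
{"op": "apply_moves", "data": {
  "commands": [
    [1, 0, 0, 0.0004, 0],
    [0, 0, 0, 0, 0],
    [0, 0, 0, 0, 0],
    [0, 0, 0, 0, 0],
    [0, 0, 0, -0.04, 0],
    [0, 0, 0, -0.06, 0],
    [0, -0.006, 0, -0.062, 0],
    [0, -0.013, 0, -0.02, 0],
    [0, 0, 0, 0, 0],
    [0, 0, 0, 0, 0]
  ]
}}

```text
time_s: 57.2
position: [0.479, -0.1489, 0.194]
ee_rot: [-3.141, 0.001, 0.001]
wrist_force: [0.3, -0.6, -0.1]
finger_gap: 0.0854
grasp_force: 0.0
```

Run:
```python
from h import *
import json
s=arm.get_state();im=save('wrist','w10.png')
json.dump({'position':list(s['position']),'ee_rot':list(s['ee_rot'])},open('w10.json','w'));print(s['position'],s['ee_rot'],s['time_s'])
print('expected px',proj('wrist',[[.4404,-.154,.072],[.4983,-.1491,.045],[.548,-.0859,.0555],[.525,.188,.1]],s)/.7)
cv2.imwrite('pics/w10b.png',cv2.resize(im[:,:,::-1],(800,600),interpolation=cv2.INTER_CUBIC))
```

```text
[ 0.47903734 -0.14894393  0.19397247] [-3.14138849e+00  7.25845885e-04  1.28619006e-03] 57.2
expected px [[ 410.76083174  345.6905614 ]
 [ 403.02280962  244.60741808]
 [ 295.38850091  164.79551734]
 [-166.41498481  225.09803514]]
```

View pics/w10b.png

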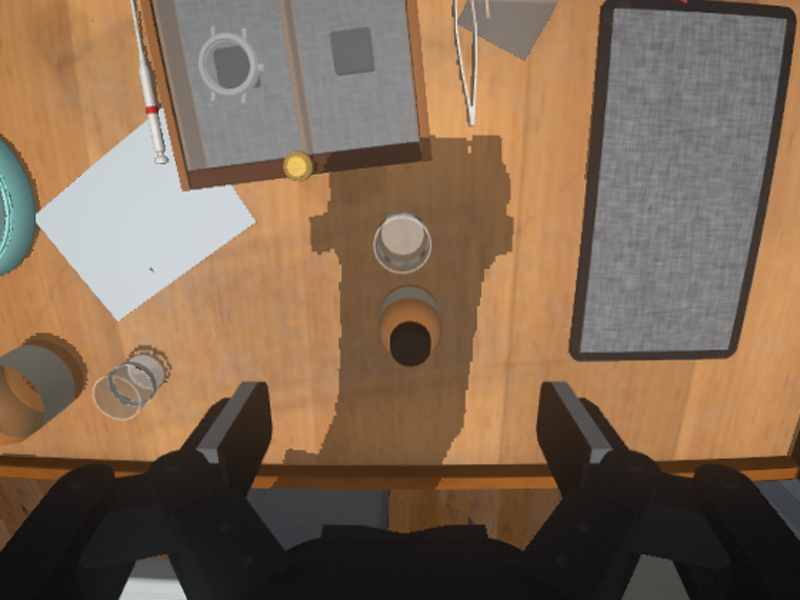

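Cap (410,343), jar rim (403,244) and knob (298,166) all lie within 3 px of the expected positions. I'll withdraw and compare the fixed-camera pictures numerically.

Emit:
{"op": "apply_moves", "data": {
  "commands": [
    [0, -0.005, 0.05, -0.02, 0],
    [0, -0.005, 0.05, -0.01, 0],
    [0, -0.005, 0.05, 0, 0],
    [0, -0.005, 0.05, 0, 0],
    [0, -0.005, 0.05, 0, 0],
    [0, -0.005, 0.05, 0, 0],
    [0, -0.005, 0.05, 0, 0],
    [0, 0, 0, 0, 0],
    [0, 0, 0, 0, 0]
  ]
}}

```text
time_s: 58.38
position: [0.4447, -0.4983, 0.2231]
ee_rot: [-3.14, 0.001, 0.002]
wrist_force: [0.2, 0.9, -0.5]
finger_gap: 0.0854
grasp_force: 0.0
```

Run:
```python
from h import *
for n in('top','scene'):
    im=save(n,n+'9.png')[:,:,::-1].copy();o=cv2.imread(f'pics/{n}0.png')
    for nm,X,h,w in(('cap',[.4400,-.153,.072],9,9),('bot',[.4400,-.153,.035],14,14),('jar',[.4983,-.149,.03],12,12),('knob',[.548,-.086,.05],8,8),('wcase',[.609,-.039,.024],14,14)):
        u,v=np.rint(proj(n,X)[0]).astype(int)
        T=o[v-h:v+h+1,u-w:u+w+1];S=im[v-h-5:v+h+6,u-w-5:u+w+6]
        k=6;r=cv2.matchTemplate(cv2.resize(S,None,fx=k,fy=k,interpolation=cv2.INTER_CUBIC),cv2.resize(T,None,fx=k,fy=k,interpolation=cv2.INTER_CUBIC),cv2.TM_CCOEFF_NORMED)
        _,m,_,l=cv2.minMaxLoc(r);print(n,nm,round(m,3),'shift px',(l[0]/k-5,l[1]/k-5))
    hsv=cv2.cvtColor(im,cv2.COLOR_BGR2HSV);mk=cv2.inRange(hsv,(75,50,90),(100,255,255))
    u,v=np.rint(proj(n,[.525,.188,.1])[0]).astype(int);print(n,'domeknob px exp',u,v, 'bgr',im[v,u])
print(arm.get_state()['position'])
```

```text
top cap 0.994 shift px (-0.33333333333333304, 0.0)
top bot 0.994 shift px (-0.16666666666666696, 0.0)
top jar 0.938 shift px (-0.33333333333333304, 0.0)
top knob 1.0 shift px (0.0, 0.0)
top wcase 0.997 shift px (0.0, 0.0)
top domeknob px exp 159 203 bgr [227 231 173]
scene cap 0.998 shift px (-0.16666666666666696, 0.16666666666666696)
scene bot 0.924 shift px (-0.16666666666666696, 0.16666666666666696)
scene jar 0.828 shift px (-0.16666666666666696, -0.33333333333333304)
scene knob 0.999 shift px (0.0, 0.0)
scene wcase 0.999 shift px (0.0, 0.0)
scene domeknob px exp 204 278 bgr [226 228 165]
[ 0.44511455 -0.49785782  0.22405808]
```

```bash
python3 -c "
from cell import arm
print(arm.close_job())"
```

```text
the job is handed in; nothing more can be done
None
```

Job handed in: the movement is under the dome in the middle of the mint tray, the cover is shut, and the bottle and jar are back within about 1 mm of where they stood; nothing was seen to fall.

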